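Tuck a roof light's flashing under the lapped shingle

TASK

Fit the roof light to the model cabin: slide the upper edge of its metal flashing skirt under the loose-tailed shingle, between the two side rows of shingles, until it stops, without lifting the shingle. Finish still holding the roof light with the gripper, pressing it down firmly and flat on the roof board; leave the vent cowl where it lies.

Things in the scene. Friction and masses are not known exactly. Their poses are not given: they have to be found in the camera images.
- rooflight_grip (a point): Roof light, loose, lying frame up on the desk: glazed square wooden frame 44 x 44 mm, 28 mm tall, on a flat aluminium skirt 110 x 90 mm, 4 mm thick; 32 mm tall in all, up to 0.17 kg. Point: the frame's centre, 18 mm above the skirt's underside. z up; x to the skirt's upper edge (68 mm off; lower edge 42 mm off); y to its side edges (45 mm off). Grip the frame across y, fingertips above the skirt.
- rooflight_edge (a point): Middle of the skirt's upper edge, on its underside: +68 mm in x, -18 mm in z from the roof light's frame centre, same axes. This edge goes under the shingle; its two corners are cut off by 10 mm.
- rooflight: The whole roof light; origin at the skirt's underside below the frame's centre, axes as above.
- pocket (a point): Where the middle of the skirt's upper edge must end: on the bare board of the cabin's roof, mid gap, at the stop, the end of the 8 mm high pocket under the lapped shingle. x up the slope, y across, z square off the board. The gap is 102 mm wide and bare from the eaves (x = -124 mm) to the stop (x = 0), between side rows of shingles 8 mm thick. The lapped shingle covers it from x = -30 mm up.
- roof: Fixed roof of the model cabin with its shingles, 230 mm wide, 195 mm up the slope, pitched 0.26 rad; low eaves towards the robot. Origin: on the board's upper face, middle of the eaves; axes as for the pocket point, which is at x = 124 mm here. Heights off the board: side rows 8 mm, upper row 14 mm from x = 92 mm, ridge strip 22 mm from x = 172 mm.
- shingle_tail (a point): Middle of the lower (tail) edge of the lapped shingle, on its underside: 8 mm off the board and 30 mm down the slope from the stop while it lies flat. The shingle is 138 mm wide, 6 mm thick; its x axis points up the slope.
- shingle (a joint): Lift of the lapped shingle, pinned along its upper edge, 82 mm up the slope from its tail: 0 = lying flat, grows as the tail is lifted (0.1 rad = 8 mm at the tail). A light spring holds it down (about 1.5 N at the tail).
- vent_top (a point): Top of the vent cowl, the other loose roof part on the desk, not used: a round aluminium cowl 44 mm across, 49 mm tall, on a skirt 102 x 90 mm. z up; the point is on the cowl's axis.

How it is judged:
On the way:
1. the upper edge of the roof light's skirt lies at least 8 mm under the shingle's tail, on the roof board (x of rooflight_edge in the frame of pocket above -0.022 m and z of rooflight_edge in the frame of pocket between -0.004 and 0.006 m and y of rooflight_edge in the frame of pocket between -0.012 and 0.012 m), for 0.1 s.
At the end, for the whole second after the job is handed in: The skirt's upper edge is within 8 mm of the stop, in the gap and under the shingle, the skirt lies flat on the roof board (2 degrees), the shingle is down, and the gripper still holds the roof light and presses it on the roof with more than 3 N (x of rooflight_edge in the frame of pocket above -0.008 m and y of rooflight_edge in the frame of pocket between -0.01 and 0.01 m and z of rooflight_edge in the frame of pocket below 0.003 m and angle between the z axis of rooflight_grip and the z axis of pocket, either way round below 0.035 rad and angle between the x axis of rooflight_grip and the x axis of pocket, either way round below 0.12 rad and value of joint shingle below 0.03 rad and contact force between rooflight and roof above 3 N and contact force between the fingers and rooflight above 2 N and linear speed of rooflight below 0.02 m/s); the arm keeps its last pose, push and grip.
It fails at once if the shingle's tail is lifted more than about 8 mm (value of joint shingle above 0.1 rad).
It fails at once if the vent cowl is moved more than 30 mm (distance of vent_top from where it was at the start of the episode above 0.03 m).
It also fails if it takes over 45 s, if anything falls off the work surface, if the arm or the gripper's body presses on something with over 40 N, if the wrist force passes 120 N, or if a joint passes its speed limit or range.

ROBOT

A 6-joint arm with a two-finger parallel gripper is mounted at the origin on a cart in front of the work surface, level with it; the furniture and walls round the work are solid. World frame = base frame: x ahead of the robot, y to its left, z up, the work surface at z = 0. Lengths are in m, angles in rad, forces in N, time in s.
With the tool pointing down it reaches from about 0.375 to 0.925 m from the base axis. Payload 5.7 kg.
Tool frame: the origin (TCP) lies on the centre line of the jaws, within the pads' length; the fingertips stand 11 mm ahead of it and the grasp point (between the pads) lies 8 mm behind it; z points along the fingers, y is the line along which they close (so a half turn about z gives the same grasp; the last joint's range is limited). The gripper opens to 88 mm and grips with 3 to 60 N. Pads are 20 mm wide; open, the fingers measure 115 mm over their backs; the gripper's body (75 mm by 178 mm) begins 61 mm behind the grasp point.
Start: joints at [-1.239, 0.359, 1.51, -0, 1.272, -0.115], TCP at [0.259, -0.541, 0.234] pointing down, gripper open.
Joint ranges: [-2.97, 2.97], [-1.01, 2.36], [0.21, 2.38], [-0.96, 4.11], [0.2, 2.71], [-2.98, 2.98]. Speed limits (rad/s): [2.39, 2.39, 3.14, 3.14, 3.14, 3.14].

INTERFACE

Orientations are given as [roll, pitch, yaw] about the fixed x, y, z axes, in that order (R = Rz(yaw) Ry(pitch) Rx(roll)).
In Python, from cell import ctrl gives the robot as it stands. The module is installed in compiled form; this text tells all that it offers.
- The arm moves only by the shell command python3 -m handwheel 'ROWS' [OPENING] [FORCE]. ROWS is JSON, a list of rows, each a list of 4 numbers: the shift along the tool's x, y, z in mm, then the turn about the tool's z in degrees. In form: [[x, y, z, roll], ...]. A call has 1 to 20 rows; each row is the pose to reach, as a shift and turn from the pose commanded when the call began, along the tool's axes at that moment; what a row does not reach only later rows make up. A row lasts 1/12 s, in which the tool goes at most 41.7 mm and 7.16 degrees, less where a joint would pass 70% of its speed; a pose out of reach is approached as far as the arm can. A call with a gripper value outside its range is refused whole. OPENING is the opening, from 0 (shut) to 1 (fully open), set as the call begins (- or left out, the last holds). The fingers move at their own pace and stop on an object; FORCE is the grip in N (left out, the last holds). Time passes only in rows, so rows that repeat a pose let the fingers close. It gives the time, the measured TCP pose, the force, the opening and the grip force at its end, in the units of the state.
- ctrl.sense(): the state, without advancing time (a new reading comes with each control period).
- ctrl.snapshot(name): name is "scene" or "top" or "wrist"; returns a dict with "img" (400x640x3 uint8, red, green, blue), "fx", "fy", "cx", "cy" (pixels), "R" (3x3) and "t" (3): a world point X has camera coordinates R X + t. Camera axes: x right, y down, z forward; pixel columns grow to the right and rows downward; lengths in m; the calibration is good to about 2 mm. The wrist camera is an equidistant fisheye: a pixel r from the principal point sees the ray r / f radians off the axis. A picture is of the moment at which its call begins. There is no depth.
- ctrl.finish_job(): hands the job in; it is judged then, once.
The state is a dict: "time_s": time; "joints": joint angles; "qd": joint speeds; "joint_efforts": joint torques, N m; "ee_pos": TCP position; "tcp_rot": TCP orientation; "wrist_force": force on the tool from outside, world axes, zero at the start; "wrist_torque": the same for the moment, N m; "grip_width": opening from 0.0 (shut) to 1.0 (fully open); "gripper_force": force on a finger pad.
Only numpy, scipy, OpenCV 4.12 (cv2) and the standard library are available. Lean on these libraries where they do the work, as an engineer would, in place of code of your own. Each camera call takes 0.05 s, during which the arm holds its last target. There are 200 camera calls.

## Working session

There is one attempt and no reset: what is moved stays moved. The work goes in short steps, Python scripts to look and compute and a shell command to move; the robot and the scene stay as the last step left them, time stands still between calls to the robot, and variables do not carry over. Pictures are saved under pics/ and viewed, at most 10 in all, crops included, and the job is handed in when it is done.

```bash
mkdir -p pics; python3 - <<'E'
from cell import ctrl
import cv2
s=ctrl.sense();print({k:s[k] for k in('time_s','ee_pos','tcp_rot','wrist_force','grip_width')})
for n in('scene','top'):
    d=ctrl.snapshot(n);cv2.imwrite(f'pics/{n}0.png',d['img'][:,:,::-1]);print(n,d['fx'],d['fy'],d['cx'],d['cy'],d['R'],d['t'])
E
```

```text
{'time_s': 0.0, 'ee_pos': array([ 0.25903134, -0.54046308,  0.23281182]), 'tcp_rot': array([-3.13978568e+00, -2.29236432e-04,  4.46817258e-01]), 'wrist_force': array([-0.41683296,  0.02639944,  0.37632347]), 'grip_width': 1.00298858134456}
scene 377.77266089277435 377.77266089277435 321.8059483693034 200.16781555566544 [[-0.90822835 -0.41779934  0.02376939]
 [-0.20417475  0.39283037 -0.89665878]
 [ 0.36528611 -0.81922403 -0.44208375]] [0.43855879 0.20927541 1.00956353]
top 504.8321043634762 504.8321043634762 316.6065255480923 197.85812526161226 [[ 0.01370157 -0.99983292 -0.01209966]
 [-0.99807851 -0.01294422 -0.06059487]
 [ 0.06042812  0.01290666 -0.9980891 ]] [-0.08129738  0.5247163   1.53739042]
```

View pics/scene0.png

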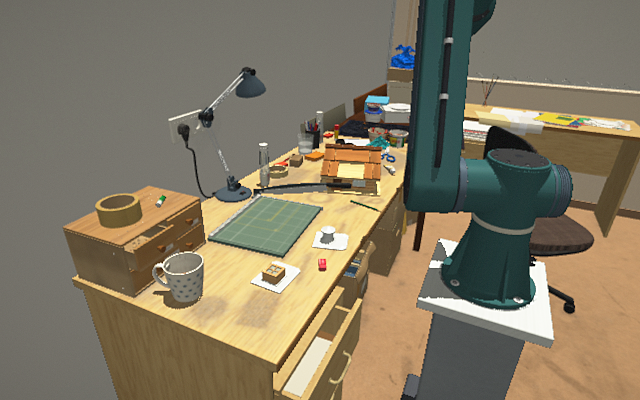

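View pics/top0.png

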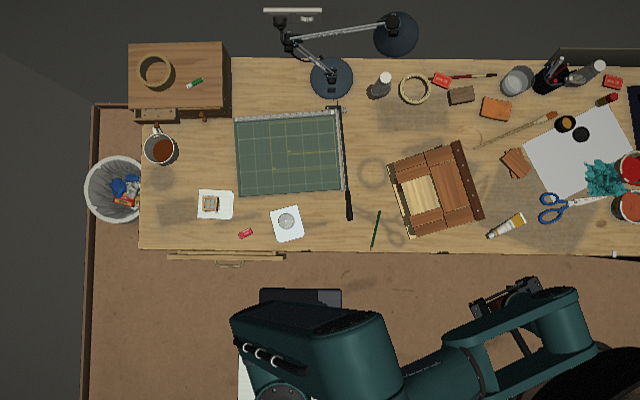

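The scene view shows the roof light near (274,272), the vent at (328,237) and the cabin at (350,170). The top view shows the roof light at (209,204), the vent at (287,222), and the cabin at (435,190) with its ridge to the right. I'll enlarge these areas.

```bash
python3 - <<'E'
import cv2,numpy as np
i=cv2.imread('pics/top0.png')
a=cv2.resize(i[180:230,190:240],None,fx=8,fy=8,interpolation=cv2.INTER_CUBIC)
b=cv2.resize(i[137:237,385:485],None,fx=4,fy=4,interpolation=cv2.INTER_CUBIC)
s=cv2.imread('pics/scene0.png')
c=cv2.resize(s[255:295,245:305],None,fx=5,fy=5,interpolation=cv2.INTER_CUBIC)
c=np.hstack([c,np.zeros((200,500,3),np.uint8)]);
c[:, 320:720]=cv2.resize(s[140:200,310:390],(400,300))[:200]
cv2.imwrite('pics/crop0.png',np.vstack([np.hstack([a,b]),c]))
E
```

```text
(no output)
```

View pics/crop0.png

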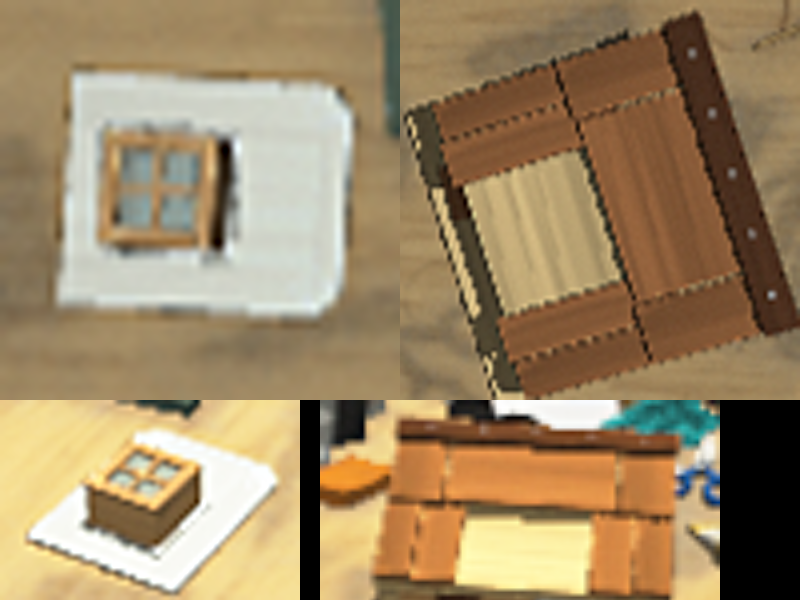

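The enlarged crop shows the following:
- **Roof light:** its chamfered upper edge is on the right, with skirt corners near top-view pixels (199,189) and (197,218).
- **Roof:** the bare gap corners are near (401,184), (411,216), (531,175) and (541,208).

I'll fit both poses to these points.

```bash
cat > h.py <<'E'
import numpy as np
from scipy.spatial.transform import Rotation as Ro
from scipy.optimize import least_squares
C={'top':(504.8321,316.6065,197.8581,np.array([[0.01370157,-0.99983292,-0.01209966],[-0.99807851,-0.01294422,-0.06059487],[0.06042812,0.01290666,-0.9980891]]),np.array([-0.08129738,0.5247163,1.53739042])),
'scene':(377.77266,321.80595,200.16782,np.array([[-0.90822835,-0.41779934,0.02376939],[-0.20417475,0.39283037,-0.89665878],[0.36528611,-0.81922403,-0.44208375]]),np.array([0.43855879,0.20927541,1.00956353]))}
def proj(c,X):
    f,cx,cy,R,t=C[c];P=np.atleast_2d(X)@R.T+t
    return f*P[:,:2]/P[:,2:]+[cx,cy]
def T(p,pitch):  # p = x,y,z,yaw
    return Ro.from_euler('zy',[p[3],-pitch]).as_matrix(),np.array(p[:3])
def fit(obs,pitch,x0,zfix=None):
    def full(p): return p if zfix is None else np.r_[p[:2],zfix,p[2]]
    def res(p):
        R,t=T(full(p),pitch)
        return np.concatenate([(proj(c,R@np.array(X)+t)[0]-u) for c,X,u in obs])
    s=least_squares(res,x0,loss='soft_l1');return full(s.x),res(s.x).reshape(-1,2)
E
python3 - <<'E'
from h import *
m=lambda *a:[v/1000 for v in a]
a=lambda x,y:np.array([190+x/8-.44,180+y/8-.44])
b=lambda x,y:np.array([385+(x-400)/4-.37,137+y/4-.37])
s=lambda x,y:np.array([310+(x-320)/5-.4,140+(y-400)/5-.4])
c=lambda x,y:np.array([245+x/5-.4,255+(y-400)/5-.4])
o=[('top',m(-42,45,4),a(72,72)),('top',m(-42,-45,4),a(58,305)),('top',m(58,45,4),a(328,82)),('top',m(58,-45,4),a(325,315)),('top',m(68,35,4),a(352,105)),('top',m(68,-35,4),a(345,290)),
 ('top',m(-22,22,32),a(103,130)),('top',m(-22,-22,32),a(98,242)),('top',m(22,22,32),a(220,135)),('top',m(22,-22,32),a(213,248))]
p,r=fit(o,0,[.5,.2,-1.5],0.);print('RL',p,'\n',r.round(1).tolist())
R,t=T(p,0);print(proj('scene',(R@np.array([[-42,45,4],[-42,-45,4],[58,-45,4],[68,-35,4]]).T/1000).T+t).round(1), [c(*v).round(1) for v in((130,440),(27,540),(180,590),(278,480))])
o=[('top',m(0,51,8),b(465,187)),('top',m(0,-51,8),b(503,315)),('top',m(0,115,8),b(437,103)),('top',m(0,-115,8),b(525,395)),
('top',m(92,115,14),b(558,62)),('top',m(92,-115,14),b(650,362)),('top',m(195,115,22),b(700,12)),('top',m(195,-115,22),b(800,325)),('top',m(172,115,22),b(663,33)),('top',m(172,-115,22),b(765,333)),
('scene',m(92,115,14),s(388,503)),('scene',m(92,-115,14),s(675,518)),('scene',m(195,115,22),s(400,420)),('scene',m(195,-115,22),s(680,436))]
p,r=fit(o,.26,[.5,-.2,.05,-1.3]);print('roof',p,'\n',r.round(1).tolist())
R,t=T(p,.26);print('pocket',R@[.124,0,0]+t)
E
```

```text
RL [ 0.50435185  0.252256    0.         -1.5905189 ] 
 [[0.0, 0.2], [0.4, -0.0], [0.1, -0.1], [-0.8, -0.2], [0.1, 0.4], [0.0, -0.2], [0.1, -0.1], [0.0, 0.3], [-0.2, -0.2], [0.0, 0.0]]
[[250.2 281.5]
 [280.3 292.2]
 [299.8 270.4]
 [298.4 267.4]] [array([270.6, 262.6]), array([250. , 282.6]), array([280.6, 292.6]), array([300.2, 270.6])]
roof [ 0.51957278 -0.33164764  0.0956307  -1.2246889 ] 
 [[-1.1, 0.2], [-0.1, 0.8], [-0.8, 0.3], [0.9, 0.9], [0.4, 0.2], [0.3, -0.2], [0.8, 1.0], [-2.0, -1.6], [2.1, -1.6], [-1.0, -1.0], [1.0, -11.3], [-0.9, 1.7], [1.4, -6.2], [-2.1, 5.8]]
pocket [ 0.56022455 -0.44829448  0.10644494]
```

```bash
python3 - <<'E'
import cv2
from h import *
m=lambda *a:[v/1000 for v in a]
b=lambda x,y:np.array([385+(x-400)/4-.37,137+y/4-.37])
o=[('top',m(0,51,8),b(465,187)),('top',m(0,-51,8),b(503,315)),('top',m(0,115,8),b(437,103)),('top',m(0,-115,8),b(525,395)),
('top',m(92,115,14),b(558,62)),('top',m(92,-115,14),b(650,362)),('top',m(195,115,22),b(700,12)),('top',m(195,-115,22),b(800,325)),('top',m(172,115,22),b(663,33)),('top',m(172,-115,22),b(765,333))]
s=cv2.resize(cv2.imread('pics/scene0.png')[130:205,305:405],None,fx=8,fy=8,interpolation=cv2.INTER_CUBIC)
for z,col in((None,(0,0,255)),(.05,(255,0,0))):
    p,r=fit(o,.26,[.5,-.2,.05,-1.3] if z is None else [.5,-.2,-1.3],z);print(p,r.round(1).tolist())
    R,t=T(p,.26);u=proj('scene',np.array([R@x[1]+t for x in o]))
    for q in (u-[305,130]+.5)*8: cv2.circle(s,tuple(int(v) for v in q),4,col,-1)
cv2.imwrite('pics/crop1.png',s)
E
```

```text
[ 0.51971016 -0.33130555  0.09732579 -1.22884391] [[-1.0, 0.1], [-0.2, 0.8], [-0.7, 0.1], [0.7, 0.9], [0.6, 0.2], [0.2, -0.1], [1.1, 1.0], [-2.0, -1.3], [2.4, -1.5], [-1.0, -0.8]]
[ 0.52330462 -0.34075017  0.05       -1.22985947] [[-0.2, 0.3], [0.3, 0.0], [0.4, 1.0], [0.9, -0.5], [0.6, 1.4], [-0.5, -1.2], [-0.0, 2.8], [-3.9, -2.1], [1.5, 0.1], [-2.6, -1.6]]
```

View pics/crop1.png

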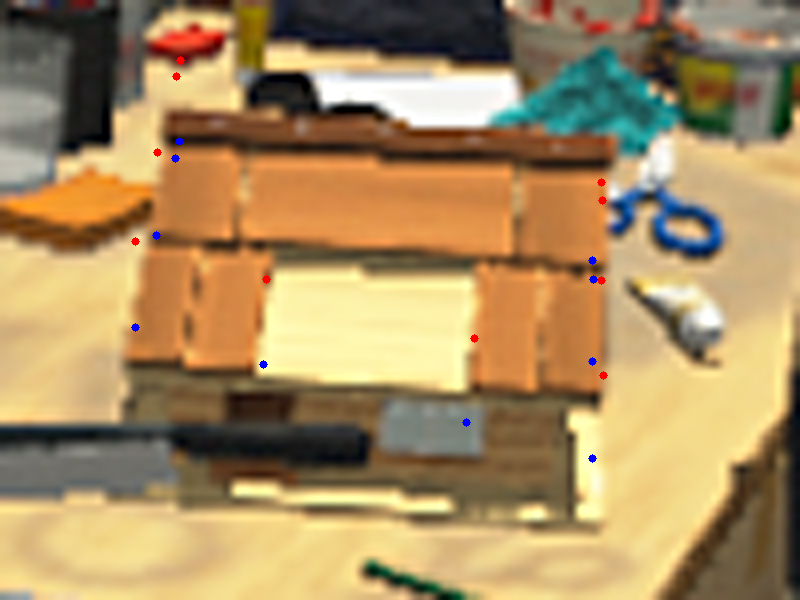

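The projected points miss because my earlier top crop cut off the two lower roof corners, at crop x=800 and y=395. This scene crop shows the eaves corners at crop (125,362) and (600,395), and the ridge top at (167,112) and (612,140). I'll refit without the clipped points, using both cameras.

```bash
python3 - <<'E'
import cv2
from h import *
m=lambda *a:[v/1000 for v in a]
b=lambda x,y:np.array([385+(x-400)/4-.37,137+y/4-.37])
s=lambda x,y:np.array([305+x/8-.44,130+y/8-.44])
o=[('top',m(0,51,8),b(465,187)),('top',m(0,-51,8),b(503,315)),('top',m(0,115,8),b(437,103)),
('top',m(92,115,14),b(558,62)),('top',m(92,-115,14),b(650,362)),('top',m(195,115,22),b(700,12)),('top',m(172,115,22),b(663,33)),
('scene',m(0,115,8),s(125,362)),('scene',m(0,-115,8),s(600,395)),('scene',m(92,115,14),s(153,238)),('scene',m(92,-115,14),s(605,268)),('scene',m(195,115,22),s(167,112)),('scene',m(195,-115,22),s(615,138)),
('scene',m(0,51,8),s(250,372)),('scene',m(0,-51,8),s(472,388))]
p,r=fit(o,.26,[.5,-.2,.05,-1.3]);print(p,r.round(1).tolist())
R,t=T(p,.26);print('pocket',R@[.124,0,0]+t)
i=cv2.imread('pics/top0.png')[130:250,380:500];i=cv2.resize(i,None,fx=5,fy=5,interpolation=cv2.INTER_CUBIC)
L=[[(0,115,8),(0,-115,8),(195,-115,22),(195,115,22),(0,115,8)],[(0,51,8),(92,51,8)],[(0,-51,0),(92,-51,0)],[(94,69,14),(94,-69,14)],[(172,115,22),(172,-115,22)]]
for l in L:
    u=proj('top',(R@(np.array(l)/1000).T).T+t);cv2.polylines(i,[((u-[380,130]+.5)*5).astype(int)],False,(0,0,255),1)
cv2.imwrite('pics/ov.png',i)
E
```

```text
[ 0.52243168 -0.33726985  0.06826608 -1.21506004] [[-0.7, 0.2], [0.4, 0.1], [-0.5, 0.7], [-0.1, 0.5], [0.2, -1.5], [-0.4, 1.2], [1.1, -1.3], [1.1, -8.3], [-0.6, 3.7], [0.0, -4.3], [-1.6, 7.4], [0.8, -0.3], [-3.2, 11.2], [1.6, -5.0], [-0.5, 0.1]]
pocket [ 0.56416697 -0.45350625  0.07936857]
```

View pics/ov.png

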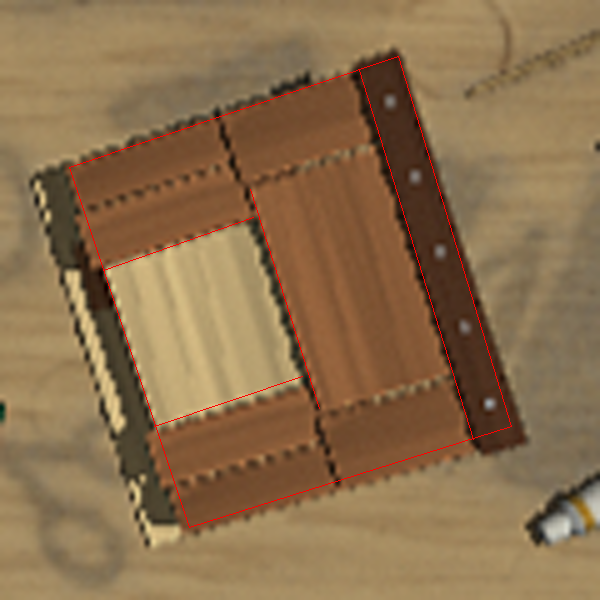

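The overlay fits the gap and tail line well, but the scene residuals are rolled. The cause is my Euler order: extrinsic 'zy' should be intrinsic 'ZY'. I'll refit.

```bash
sed -i "s/'zy'/'ZY'/" h.py; python3 - <<'E'
from h import *
m=lambda *a:[v/1000 for v in a]
b=lambda x,y:np.array([380+x/5-.4,130+y/5-.4])
s=lambda x,y:np.array([305+x/8-.44,130+y/8-.44])
o=[('top',m(0,51,8),b(103,268)),('top',m(0,-51,8),b(150,428)),('top',m(0,115,8),b(70,166)),('top',m(0,-115,8),b(186,527)),
('top',m(92,115,14),b(220,115)),('top',m(92,-115,14),b(337,483)),('top',m(195,115,22),b(398,52)),('top',m(195,-115,22),b(525,438)),('top',m(172,115,22),b(357,72)),('top',m(172,-115,22),b(475,448)),
('scene',m(0,115,8),s(125,362)),('scene',m(0,-115,8),s(600,395)),('scene',m(92,115,14),s(153,238)),('scene',m(92,-115,14),s(605,268)),('scene',m(195,115,22),s(167,112)),('scene',m(195,-115,22),s(615,138)),
('scene',m(0,51,8),s(250,372)),('scene',m(0,-51,8),s(472,388))]
p,r=fit(o,.26,[.5,-.2,.05,-1.3]);print(p,r.round(1).tolist())
R,t=T(p,.26);print('pocket',R@[.124,0,0]+t, 'R',R)
E
```

```text
[ 0.52350819 -0.33981681  0.05934195 -1.26401412] [[-0.1, -0.7], [0.8, 0.2], [0.0, -0.7], [0.1, 1.1], [0.0, -0.5], [0.6, 1.4], [-0.6, 0.4], [-1.1, 0.4], [-0.3, -1.0], [0.8, 0.7], [-0.4, -0.3], [0.2, -0.2], [-0.9, 0.3], [0.0, 0.3], [0.3, 0.6], [-0.8, 0.7], [0.5, -0.4], [-0.6, -0.5]]
pocket [ 0.55969668 -0.45405422  0.09121994] R [[ 2.91842666e-01  9.53310255e-01 -7.76364360e-02]
 [-9.21269476e-01  3.01992646e-01  2.45077526e-01]
 [ 2.57080552e-01  1.38777878e-17  9.66389978e-01]]
```

Residuals are now below about 1 px. The roof sits at yaw -1.264 with the pocket at (0.560, -0.454, 0.091), and the roof light is at (0.504, 0.252) with yaw -1.59. The tool can't be tilted, so the frame will have to pivot between the pads when pressed onto the slope. Next I'll move above the roof light.

```bash
cat >> h.py <<'E'
def row(x,y,z,yaw):
    from cell import ctrl
    s=ctrl.sense();R=Ro.from_euler('xyz',s['tcp_rot']).as_matrix()
    d=R.T@(np.array([x,y,z])-s['ee_pos'])*1000
    a=-np.degrees((yaw-s['tcp_rot'][2]+np.pi)%(2*np.pi)-np.pi)
    print('row',d.round(1),round(a,1),'from',s['ee_pos'].round(4),s['tcp_rot'].round(3),'t',s['time_s'].round(2) if hasattr(s['time_s'],'round') else s['time_s'])
E
python3 -c "
from h import *
row(.504,.252,.12,1.551)"
```

```text
row [ 563.3 -608.7  114. ] -63.3 from [ 0.2591 -0.5405  0.2329] [-3.14  -0.     0.447] t 0.1
```

```bash
python3 -m handwheel '[[563,-609,0,-63],[563,-609,0,-63],[563,-609,0,-63],[563,-609,0,-63],[563,-609,0,-63],[563,-609,0,-63],[563,-609,0,-63],[563,-609,0,-63],[563,-609,0,-63],[563,-609,0,-63],[563,-609,0,-63],[563,-609,0,-63],[563,-609,0,-63],[563,-609,0,-63],[563,-609,0,-63],[563,-609,0,-63],[563,-609,0,-63],[563,-609,0,-63],[563,-609,0,-63],[563,-609,0,-63]]' 1 15
python3 -c "
from h import *
row(.504,.252,.10,1.551)"
```

```text
time_s: 1.77
ee_pos: [0.5038, 0.254, 0.2334]
tcp_rot: [-3.141, -0.0, 1.547]
wrist_force: [1.4, 0.4, 0.6]
grip_width: 1.005
gripper_force: 0.0
row [ -2.    0.3 133.4] -0.2 from [0.5038 0.254  0.2334] [-3.141 -0.     1.547] t 1.7667
```

```bash
python3 -m handwheel '[[-2,0,80,0],[-2,0,120,0],[-2,0,160,0],[-2,0,190,0],[-2,0,205,0],[-2,0,213,0],[-2,0,213,0],[-2,0,213,0],[-2,0,213,0]]' 1 15
python3 - <<'E'
from cell import ctrl
import cv2
d=ctrl.snapshot('wrist');cv2.imwrite('pics/w1.png',d['img'][:,:,::-1])
E
```

```text
time_s: 2.52
ee_pos: [0.5048, 0.2498, 0.0219]
tcp_rot: [3.14, -0.001, 1.546]
wrist_force: [-0.2, 0.7, 0.3]
grip_width: 1.0
gripper_force: 0.0
```

View pics/w1.png

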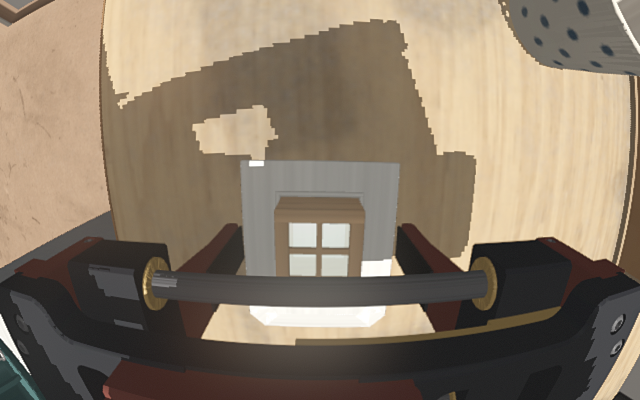

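The wrist view shows the frame, centred near (320,240), between the fingers at about (215,270) and (425,270). The grip is well placed, so I'll close and lift.

```bash
python3 -m handwheel '[[0,0,1,0],[0,0,1,0],[0,0,1,0],[0,0,1,0],[0,0,1,0],[0,0,1,0],[0,0,1,0],[0,0,1,0],[0,0,1,0],[0,0,1,0]]' 0.3 15 && python3 -m handwheel '[[0,0,-5,0],[0,0,-20,0],[0,0,-50,0],[0,0,-90,0],[0,0,-130,0],[0,0,-180,0],[0,0,-180,0],[0,0,-180,0]]'
python3 - <<'E'
from h import *
from cell import ctrl
import cv2
R,t=T([.52351,-.33982,.05934,-1.26401],.26)
for x in(-.02,-.048,0,.0): # edge x in pocket
    print(x,'frame contact point (20mm off board):',R@[.124+x-.068,0,.020]+t,'far hi')
p=R@[.124-.048-.068,0,.02]+t
row(p[0],p[1],.20,-1.264+np.pi)
d=ctrl.snapshot('scene');i=d['img'][150:350,200:400,::-1];cv2.imwrite('pics/s2.png',cv2.resize(i,None,fx=3,fy=3))
E
```

```text
time_s: 3.4
ee_pos: [0.5038, 0.2494, 0.0197]
tcp_rot: [3.142, -0.0, 1.546]
wrist_force: [-0.0, -0.1, 0.5]
grip_width: 0.504
gripper_force: 14.9
time_s: 4.07
ee_pos: [0.506, 0.2503, 0.2035]
tcp_rot: [3.135, -0.003, 1.546]
wrist_force: [1.5, -0.3, -2.2]
grip_width: 0.498
gripper_force: 14.9
-0.02 frame contact point (20mm off board): [ 0.53246372 -0.36808411  0.0879227 ] far hi
-0.048 frame contact point (20mm off board): [ 0.52429202 -0.3422886   0.08072444] far hi
0 frame contact point (20mm off board): [ 0.53830065 -0.38650948  0.09306431] far hi
0.0 frame contact point (20mm off board): [ 0.53830065 -0.38650948  0.09306431] far hi
row [-592.    32.7    2.1] -19.0 from [0.506  0.2503 0.2035] [ 3.135e+00 -3.000e-03  1.546e+00] t 4.0667
```

View pics/s2.png

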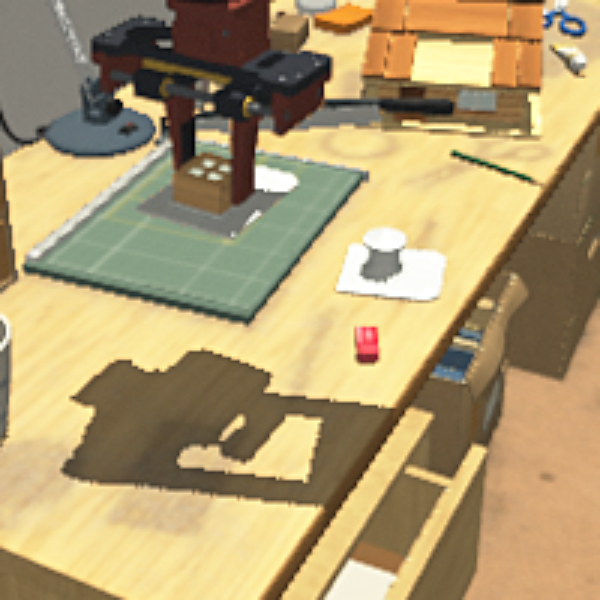

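The frame is held roughly level in the gripper at crop (205,190), clear of the mat. Next I'll move to a hover over the roof at the same height.

```bash
python3 -m handwheel '[[-40,2,0,-1],[-80,4,0,-3],[-120,7,0,-5],[-160,9,0,-7],[-200,11,0,-9],[-240,13,0,-11],[-280,15,0,-13],[-320,18,0,-15],[-360,20,0,-17],[-400,22,0,-19],[-440,24,0,-19],[-480,27,0,-19],[-520,29,0,-19],[-550,30,0,-19],[-575,32,0,-19],[-588,33,0,-19],[-592,33,0,-19],[-592,33,0,-19],[-592,33,0,-19]]'
python3 - <<'E'
from h import *
R,t=T([.52351,-.33982,.05934,-1.26401],.26)
h=np.array([np.cos(-1.264),np.sin(-1.264),0])
E=R@[.124-.042,0,0]+t
p=E-.0655*h; print('touch TCP',p+[0,0,.0197]); row(*(p+[0,0,.0197+.012]),-1.264+np.pi)
print('flush', [(xe,(R@[.124+xe-.0655,0,.0197]+t).round(4)) for xe in(-.042,-.02,0)])
E
```

```text
time_s: 5.7
ee_pos: [0.5216, -0.3413, 0.1984]
tcp_rot: [-3.14, -0.003, 1.878]
wrist_force: [-0.0, -0.2, -1.8]
grip_width: 0.501
gripper_force: 14.9
touch TCP [ 0.52766001 -0.35292246  0.10012061]
row [-13.2   2.3  86.2] 0.0 from [ 0.5216 -0.3413  0.1984] [-3.140e+00 -3.000e-03  1.878e+00] t 5.7
flush [(-0.042, array([ 0.5268, -0.3502,  0.0826])), (-0.02, array([ 0.5332, -0.3705,  0.0883])), (0, array([ 0.5391, -0.3889,  0.0934]))]
```

```bash
python3 -m handwheel '[[-13,2,30,0],[-13,2,60,0],[-13,2,80,0],[-13,2,86,0],[-13,2,86,0],[-13,2,86,0],[-13,2,86,0]]'
python3 - <<'E'
from h import *
from cell import ctrl
import cv2
R,t=T([.52351,-.33982,.05934,-1.26401],.26)
row(.52766,-.35292,.1001,-1.264+np.pi)
p=ctrl.sense()['ee_pos'];Q=T([0,0,0,-1.264],0)[0]
d=ctrl.snapshot('top');e=ctrl.snapshot('scene')
def draw(im,c,o,k):
    im=im[o[1]:o[1]+100,o[0]:o[0]+100,::-1];im=cv2.resize(im,None,fx=k,fy=k,interpolation=cv2.INTER_CUBIC)
    sk=np.array([[-42,45],[58,45],[68,35],[68,-35],[58,-45],[-42,-45],[-42,45]])/1000
    P=np.c_[sk-[.0025,0],np.full(7,-.0157)]@Q.T+p
    u=proj(c,P);cv2.polylines(im,[((u-o+.5)*k).astype(int)],False,(0,0,255),1)
    G=np.array([[0,51,0],[.094*1000,51,0],[94,-51,0],[0,-51,0]])/1000@R.T+t
    u=proj(c,G);cv2.polylines(im,[((u-o+.5)*k).astype(int)],False,(255,0,0),1);return im
cv2.imwrite('pics/s3.png',np.hstack([draw(d['img'],'top',np.array([385,140]),4),draw(e['img'],'scene',np.array([305,120]),4)]))
E
```

```text
time_s: 6.28
ee_pos: [0.5293, -0.355, 0.1154]
tcp_rot: [3.14, 0.002, 1.879]
wrist_force: [0.1, 0.3, -1.1]
grip_width: 0.501
gripper_force: 14.9
row [ 2.5 -0.9 15.3] 0.1 from [ 0.5293 -0.355   0.1154] [3.140e+00 2.000e-03 1.879e+00] t 6.2833
```

View pics/s3.png

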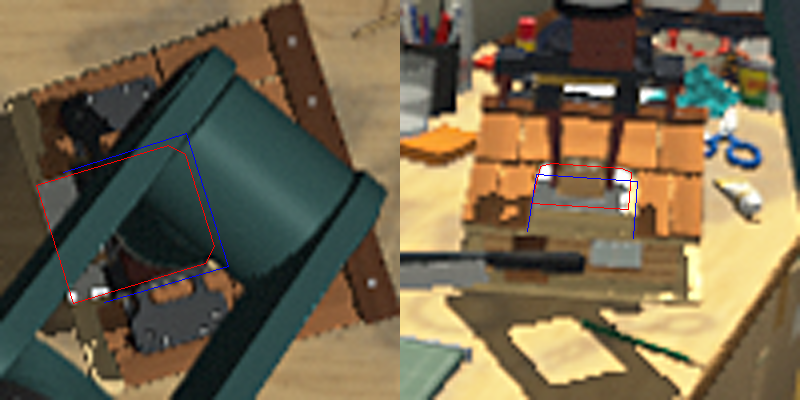

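The predicted skirt outline in red matches the real skirt in both views, and the gap outline in blue matches the gap. I'll now lower in small steps and watch the force.

```bash
python3 -m handwheel '[[2,-1,6,0],[2,-1,11,0],[2,-1,11,0],[2,-1,11,0]]' - 10; python3 -m handwheel '[[0,0,2,0],[0,0,4,0],[0,0,4,0],[0,0,4,0]]';python3 -m handwheel '[[0,0,2,0],[0,0,4,0],[0,0,4,0],[0,0,4,0]]'
```

```text
time_s: 6.72
ee_pos: [0.5263, -0.3532, 0.1023]
tcp_rot: [-3.141, -0.001, 1.878]
wrist_force: [-0.5, 0.8, -1.0]
grip_width: 0.5
gripper_force: 10.0
time_s: 7.05
ee_pos: [0.5265, -0.3534, 0.0984]
tcp_rot: [-3.141, -0.0, 1.878]
wrist_force: [0.2, 0.8, -2.2]
grip_width: 0.5
gripper_force: 10.0
time_s: 7.38
ee_pos: [0.5266, -0.3535, 0.0944]
tcp_rot: [-3.142, 0.0, 1.878]
wrist_force: [-0.7, -0.2, -0.6]
grip_width: 0.5
gripper_force: 10.0
```

```bash
python3 -m handwheel '[[0,0,2,0],[0,0,4,0],[0,0,4,0],[0,0,4,0]]';python3 -m handwheel '[[0,0,2,0],[0,0,4,0],[0,0,4,0],[0,0,4,0]]';python3 -m handwheel '[[0,0,1,0],[0,0,2,0],[0,0,2,0],[0,0,2,0]]'
```

```text
time_s: 7.72
ee_pos: [0.5266, -0.3535, 0.0904]
tcp_rot: [-3.141, 0.0, 1.878]
wrist_force: [-0.5, 1.3, -1.1]
grip_width: 0.498
gripper_force: 10.0
time_s: 8.05
ee_pos: [0.5269, -0.3541, 0.0877]
tcp_rot: [3.141, 0.001, 1.878]
wrist_force: [-2.7, 1.4, 7.8]
grip_width: 0.5
gripper_force: 10.0
time_s: 8.38
ee_pos: [0.5269, -0.3544, 0.0868]
tcp_rot: [3.141, 0.002, 1.878]
wrist_force: [-4.9, 1.9, 14.7]
grip_width: 0.504
gripper_force: 13.5
```

```bash
cat > look.py <<'E'
import sys,cv2
from h import *
from cell import ctrl
s=ctrl.sense();print(s['wrist_torque'],s['wrist_force'])
e=ctrl.snapshot('scene')['img'][:,:,::-1];w=ctrl.snapshot('wrist')['img'][:,:,::-1]
a=cv2.resize(e[135:195,310:390],(800,600),interpolation=cv2.INTER_CUBIC)[100:600]
b=w[120:370,120:520]
cv2.imwrite(sys.argv[1],np.vstack([cv2.resize(a,(400,250)),b]) if 0 else np.hstack([cv2.resize(e[135:197,318:386],(400,365),interpolation=cv2.INTER_CUBIC),cv2.resize(w[130:330,210:430],(400,364),interpolation=cv2.INTER_CUBIC)[:364].repeat(1,0)[:364].copy() if 0 else cv2.resize(w[130:330,210:430],(400,365),interpolation=cv2.INTER_CUBIC)]))
E
python3 - <<'E'
import re
s=open('look.py').read().split('a=cv2')[0]
s+="z=lambda i:cv2.resize(i,(400,365),interpolation=cv2.INTER_CUBIC)\ncv2.imwrite(sys.argv[1],np.hstack([z(e[135:197,318:386]),z(w[130:330,210:430])]))\n"
open('look.py','w').write(s)
E
python3 look.py pics/l1.png
```

```text
[0.2282842  0.58400208 0.00754303] [-4.93738274  1.93486721 14.66405975]
```

View pics/l1.png

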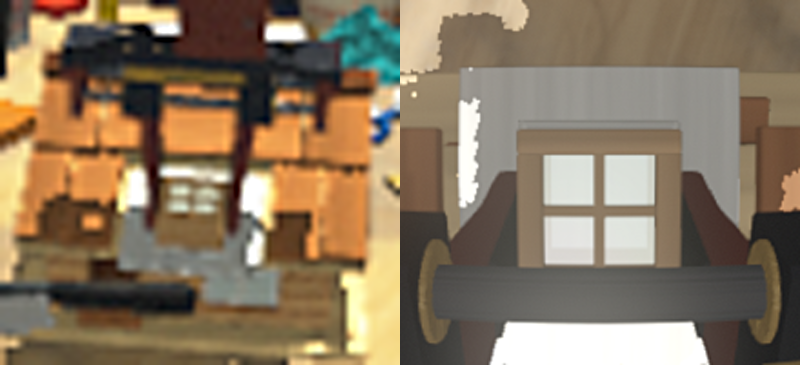

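The wrist view shows the skirt centred between the side rows: skirt edges at crop x=460 and 738, rows at 441 and 757. Its lower edge is level at row 68, so there is no roll. I'll check the skirt's pitch from these pixels.

```bash
cat > pitch.py <<'E'
from h import *
from cell import ctrl
import cv2
d=ctrl.snapshot('wrist');s=ctrl.sense();Rt=Ro.from_euler('xyz',s['tcp_rot']).as_matrix()
cv2.imwrite('pics/w_raw.png',d['img'][:,:,::-1])
def pw(X):
    P=X@np.array(d['R']).T+d['t'];r=np.linalg.norm(P[:,:2],axis=1);th=np.arctan2(r,P[:,2])
    return P[:,:2]/r[:,None]*th[:,None]*d['fx']+[d['cx'],d['cy']]
RL=np.array([[-42,45,4],[-42,-45,4],[-22,22,32],[-22,-22,32],[22,0,32]])/1000
def pred(th,dx=.0025,dz=.0197):
    A=(RL-[dx,0,dz])@Ro.from_euler('y',-th).as_matrix().T
    return pw((A*[-1,1,-1])@Rt.T+s['ee_pos'])
if __name__=='__main__':
    for th in(0,.1,.2,.26,.3):print(th,pred(th).round(0).tolist())
E
python3 pitch.py
```

```text
0 [[402.0, 162.0], [240.0, 162.0], [369.0, 211.0], [275.0, 211.0], [322.0, 293.0]]
0.1 [[400.0, 164.0], [242.0, 165.0], [368.0, 208.0], [276.0, 208.0], [322.0, 292.0]]
0.2 [[398.0, 167.0], [244.0, 167.0], [367.0, 204.0], [276.0, 205.0], [322.0, 292.0]]
0.26 [[397.0, 169.0], [245.0, 169.0], [367.0, 203.0], [277.0, 203.0], [322.0, 291.0]]
0.3 [[397.0, 171.0], [246.0, 171.0], [366.0, 202.0], [277.0, 202.0], [322.0, 290.0]]
```

The observed rows (skirt edge 167, glazing shift -7) match a pitch of 0.22–0.26 rad, so the skirt has pivoted flat onto the board. I'll ease the press and slide up the slope, 9.66 mm in -x and 2.57 mm in -z per 10 mm.

```bash
python3 -m handwheel '[[0,0,-1.5,0],[-3,0,-2.3,0],[-6,0,-3.1,0],[-9.7,0,-4.1,0],[-9.7,0,-4.1,0],[-9.7,0,-4.1,0]]'; python3 -m handwheel '[[-3,0,-0.8,0],[-6,0,-1.6,0],[-6,0,-1.6,0],[-6,0,-1.6,0]]'
```

```text
time_s: 9.03
ee_pos: [0.5291, -0.3617, 0.0889]
tcp_rot: [-3.141, -0.003, 1.878]
wrist_force: [-1.5, 4.2, 7.8]
grip_width: 0.503
gripper_force: 13.8
time_s: 9.37
ee_pos: [0.5308, -0.3671, 0.0904]
tcp_rot: [-3.141, -0.003, 1.878]
wrist_force: [-2.0, 4.7, 7.1]
grip_width: 0.502
gripper_force: 13.9
```

```bash
python3 -m handwheel '[[-3,0,-0.8,0],[-6,0,-1.6,0],[-6,0,-1.6,0],[-6,0,-1.6,0]]'; python3 -m handwheel '[[-3,0,-0.8,0],[-6,0,-1.6,0],[-6,0,-1.6,0],[-6,0,-1.6,0]]'; python3 pitch.py | head -4 | tail -1; python3 look.py pics/l2.png
```

```text
time_s: 9.7
ee_pos: [0.5327, -0.3728, 0.092]
tcp_rot: [-3.141, -0.003, 1.878]
wrist_force: [-2.4, 5.7, 6.6]
grip_width: 0.501
gripper_force: 13.9
time_s: 10.03
ee_pos: [0.5345, -0.3785, 0.0936]
tcp_rot: [-3.141, -0.003, 1.878]
wrist_force: [-1.4, 4.7, 6.8]
grip_width: 0.504
gripper_force: 13.9
0.26 [[397.0, 169.0], [245.0, 169.0], [367.0, 203.0], [277.0, 203.0], [322.0, 291.0]]
[0.83793213 0.16859178 0.05720743] [-1.48897222  5.04700671  6.58955623]
```

View pics/l2.png

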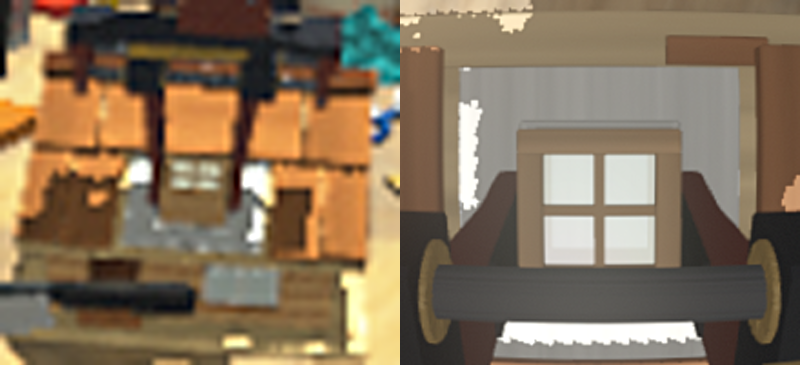

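The skirt runs under the tail, visible at the bottom of the wrist crop near row 358. It is centred between the rows, which sit at 445 and 752, and the shingle looks flat. I'll keep sliding until it stops.

```bash
python3 -m handwheel '[[-3,0,-0.8,0],[-6,0,-1.6,0],[-6,0,-1.6,0],[-6,0,-1.6,0]]'; python3 -m handwheel '[[-2,0,-0.5,0],[-4,0,-1.1,0],[-4,0,-1.1,0],[-4,0,-1.1,0]]'; python3 -m handwheel '[[-2,0,-0.5,0],[-3,0,-0.8,0],[-3,0,-0.8,0],[-3,0,-0.8,0]]'
```

```text
time_s: 10.52
ee_pos: [0.5364, -0.3843, 0.0952]
tcp_rot: [-3.141, -0.003, 1.878]
wrist_force: [-2.0, 4.6, 6.1]
grip_width: 0.502
gripper_force: 13.9
time_s: 10.85
ee_pos: [0.5375, -0.3879, 0.0962]
tcp_rot: [-3.141, -0.003, 1.878]
wrist_force: [-1.5, 6.1, 6.1]
grip_width: 0.501
gripper_force: 13.9
time_s: 11.18
ee_pos: [0.5383, -0.3904, 0.0969]
tcp_rot: [-3.141, -0.004, 1.878]
wrist_force: [-3.0, 6.5, 6.1]
grip_width: 0.504
gripper_force: 14.0
```

```bash
python3 -m handwheel '[[-2,0,-0.5,0],[-3,0,-0.8,0],[-3,0,-0.8,0],[-3,0,-0.8,0]]'; python3 -m handwheel '[[-2,0,-0.5,0],[-3,0,-0.8,0],[-3,0,-0.8,0],[-3,0,-0.8,0]]'
```

```text
time_s: 11.52
ee_pos: [0.5383, -0.3907, 0.0969]
tcp_rot: [-3.14, -0.009, 1.878]
wrist_force: [-2.3, 12.4, 7.8]
grip_width: 0.499
gripper_force: 14.9
time_s: 11.85
ee_pos: [0.5383, -0.391, 0.097]
tcp_rot: [-3.14, -0.014, 1.878]
wrist_force: [-3.0, 17.3, 6.6]
grip_width: 0.497
gripper_force: 16.4
```

It has stopped: the force rose to 17 N within 2 mm of the predicted spot. Now I'll ease the push and press down.

```bash
python3 -m handwheel '[[1,0,0.5,0],[2,0,1.5,0],[3,0,2.5,0],[3,0,3.2,0],[3,0,3.2,0],[3,0,3.2,0],[3,0,3.2,0]]'; python3 pitch.py >/dev/null; python3 - <<'E'
import cv2,numpy as np
g=cv2.imread('pics/w_raw.png',0).astype(int)
for c in(260,300,340,380):print(c,[(r,g[r,c]) for r in range(160,176,1)])
for c in(288,):print(c,[(r,g[r,c]) for r in range(196,222,1)])
E
```

```text
time_s: 12.43
ee_pos: [0.5383, -0.3911, 0.0969]
tcp_rot: [-3.14, -0.007, 1.878]
wrist_force: [-5.5, 14.3, 21.7]
grip_width: 0.502
gripper_force: 17.4
260 [(160, np.int64(133)), (161, np.int64(135)), (162, np.int64(138)), (163, np.int64(139)), (164, np.int64(139)), (165, np.int64(137)), (166, np.int64(135)), (167, np.int64(149)), (168, np.int64(150)), (169, np.int64(150)), (170, np.int64(150)), (171, np.int64(150)), (172, np.int64(149)), (173, np.int64(150)), (174, np.int64(150)), (175, np.int64(150))]
300 [(160, np.int64(133)), (161, np.int64(133)), (162, np.int64(135)), (163, np.int64(134)), (164, np.int64(136)), (165, np.int64(137)), (166, np.int64(142)), (167, np.int64(155)), (168, np.int64(152)), (169, np.int64(153)), (170, np.int64(152)), (171, np.int64(152)), (172, np.int64(152)), (173, np.int64(151)), (174, np.int64(151)), (175, np.int64(152))]
340 [(160, np.int64(129)), (161, np.int64(130)), (162, np.int64(131)), (163, np.int64(131)), (164, np.int64(132)), (165, np.int64(138)), (166, np.int64(145)), (167, np.int64(150)), (168, np.int64(150)), (169, np.int64(150)), (170, np.in
[... 354 characters left out ...]
.int64(146)), (171, np.int64(146)), (172, np.int64(146)), (173, np.int64(145)), (174, np.int64(146)), (175, np.int64(145))]
288 [(196, np.int64(139)), (197, np.int64(146)), (198, np.int64(145)), (199, np.int64(129)), (200, np.int64(115)), (201, np.int64(119)), (202, np.int64(119)), (203, np.int64(118)), (204, np.int64(117)), (205, np.int64(120)), (206, np.int64(121)), (207, np.int64(124)), (208, np.int64(126)), (209, np.int64(127)), (210, np.int64(129)), (211, np.int64(130)), (212, np.int64(125)), (213, np.int64(117)), (214, np.int64(127)), (215, np.int64(126)), (216, np.int64(126)), (217, np.int64(126)), (218, np.int64(125)), (219, np.int64(125)), (220, np.int64(125)), (221, np.int64(125))]
```

The press is now 22 N. To check that it lies flat, I'll fit the pitch from the wrist-image edge rows, calibrated against the level picture w1.

```bash
python3 - <<'E'
import cv2
from h import *
from cell import ctrl
d=ctrl.snapshot('wrist');s=ctrl.sense();Rt=Ro.from_euler('xyz',s['tcp_rot']).as_matrix()
print(s['tcp_rot'],s['wrist_force'])
Rc=np.array(d['R'])@Rt; tc=np.array(d['R'])@s['ee_pos']+d['t']   # tool->cam
def pw(A):
    P=A@Rc.T+tc;r=np.linalg.norm(P[:,:2],axis=1);th=np.arctan2(r,P[:,2])
    return P[:,:2]/r[:,None]*th[:,None]*d['fx']+[d['cx'],d['cy']]
def pred(X,th,dx,dz):
    A=(np.array(X)/1000-[dx,0,dz])@Ro.from_euler('y',-th).as_matrix().T
    return pw(A*[-1,1,-1])
X=[[-42,0,4],[-22,0,4],[-22,0,32],[22,0,32]]
print('level',pred(X,0,.0022,.0219).round(1)[:,1],' .2',pred(X,.2,.0025,.0197).round(1)[:,1],' .26',pred(X,.26,.0025,.0197).round(1)[:,1],' .26 slid3',pred(X,.26,.0025,.0227).round(1)[:,1],' .15',pred(X,.15,.0025,.0197).round(1)[:,1],'0',pred(X,0,.0025,.0197).round(1)[:,1])
a=cv2.imread('pics/w1.png');b=d['img'][:,:,::-1]
for n,i in(('w1',a),('now',b)):
    for c0,c1 in((290,312),(328,350)):
        p=i[150:285,c0:c1].astype(float).mean(1);g=np.abs(np.diff(p,axis=0)).sum(1)
        print(n,c0,[(k+151,int(g[k])) for k in range(1,len(g)-1) if g[k]>14 and g[k]>=g[k-1] and g[k]>=g[k+1]])
E
```

```text
[-3.14045389 -0.00743577  1.87831097] [-6.76184801 13.1262229  20.59809225]
level [161.6 196.9 210.8 291.1]  .2 [166.6 201.6 204.6 291.7]  .26 [168.7 203.2 203.  291. ]  .26 slid3 [169.3 203.2 203.  289.4]  .15 [165.1 200.4 206.1 292.2] 0 [161.5 197.3 211.5 292.8]
w1 290 [(161, 58), (191, 45), (193, 26), (197, 68), (210, 22), (223, 165), (247, 207), (254, 163), (257, 26), (276, 209)]
w1 328 [(162, 51), (191, 20), (193, 28), (197, 70), (210, 21), (224, 134), (248, 199), (250, 36), (255, 130), (258, 20), (276, 156)]
now 290 [(167, 35), (195, 24), (197, 18), (199, 52), (214, 213), (241, 144), (247, 153), (265, 23), (274, 190), (277, 71)]
now 328 [(166, 26), (195, 31), (199, 47), (214, 176), (241, 161), (247, 188), (265, 19), (274, 187), (277, 76)]
```

```bash
python3 - <<'E'
from h import *
from cell import ctrl
d=ctrl.snapshot('wrist');s=ctrl.sense();Rt=Ro.from_euler('xyz',s['tcp_rot']).as_matrix()
Rc=np.array(d['R'])@Rt; tc=np.array(d['R'])@s['ee_pos']+d['t']
def rows(X,th,dx,dz):
    A=(np.array(X)-[dx*1000,0,dz*1000])/1000@Ro.from_euler('y',-th).as_matrix().T*[-1,1,-1]
    P=A@Rc.T+tc;r=np.linalg.norm(P[:,:2],axis=1)
    return P[:,1]/r*np.arctan2(r,P[:,2])*d['fx']+d['cy']
lev=np.array([223.5,247.5,254.5,276.]);now=np.array([166.5,214,241,247,274])
from scipy.optimize import brentq
for zg in(32,30,28):
    xs=[brentq(lambda x:rows([[x,0,zg]],0,.0022,.0219)[0]-v,-30,40) for v in lev]
    X=[[-42,0,4]]+[[x,0,zg] for x in xs]
    f=least_squares(lambda q:rows(X,q[0],q[1]/100,q[2]/100)-now,[.2,.25,.2])
    print(zg,np.round(xs,1),f.x,f.fun.round(1))
    for th in(.15,.2,.23,.26,.29):
        g=least_squares(lambda q:rows(X,th,q[0]/100,q[1]/100)-now,[.25,.2]);print('  ',th,g.x.round(2),g.fun.round(1))
E
```

```text
32 [-15.6  -3.1   0.7  12.9] [0.28119864 0.34040347 1.41178345] [ 0.  -0.2 -0.7  1.3 -0.4]
   0.15 [0.3  2.49] [-2.1  2.7  0.2  1.5 -2.8]
   0.2 [0.34 2.1 ] [-1.4  1.6 -0.1  1.4 -1.9]
   0.23 [0.35 1.85] [-0.9  0.9 -0.3  1.4 -1.3]
   0.26 [0.35 1.59] [-0.4  0.3 -0.5  1.4 -0.8]
   0.29 [0.33 1.34] [ 0.2 -0.4 -0.7  1.3 -0.3]
30 [-15.   -2.3   1.6  14. ] [0.29937032 0.37535969 1.43560743] [ 0.  -0.2 -0.7  1.3 -0.4]
   0.15 [0.3  2.61] [-2.2  2.9  0.3  1.5 -2.9]
   0.2 [0.36 2.24] [-1.5  1.9 -0.   1.4 -2.1]
   0.23 [0.38 2.01] [-1.1  1.3 -0.2  1.4 -1.6]
   0.26 [0.39 1.76] [-0.6  0.6 -0.4  1.4 -1.1]
   0.29 [0.38 1.51] [-0.1  0.  -0.6  1.3 -0.6]
28 [-14.3  -1.4   2.5  15. ] [0.31949215 0.41630843 1.45797103] [ 0.  -0.2 -0.7  1.3 -0.4]
   0.15 [0.31 2.73] [-2.3  3.1  0.3  1.5 -3.1]
   0.2 [0.38 2.39] [-1.7  2.1  0.   1.4 -2.3]
   0.23 [0.41 2.17] [-1.3  1.6 -0.2  1.4 -1.8]
   0.26 [0.42 1.94] [-0.9  1.  -0.3  1.4 -1.3]
   0.29 [0.43 1.7 ] [-0.4  0.4 -0.5  1.3 -0.8]
```

The fitted pitch is about 0.26–0.28 rad, which means flush. The lateral offset is -1.4 mm and the edge is at the stop. I'm handing it in.

```bash
python3 -c "
from cell import ctrl
print(ctrl.finish_job())"
```

```text
the job is handed in; nothing more can be done
None
```

I slid the roof light's skirt under the shingle to the stop and handed the job in with it still gripped and pressed on the board at about 20 N; my measurements say it lies flat and centred with the shingle down, but no verdict was returned.

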